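Index the vial carousel by one click

ROBOT

A 6-joint arm with a two-finger parallel gripper is mounted at the origin on the work surface. World frame = base frame: x ahead of the robot, y to its left, z up, the work surface at z = 0. Lengths are in m, angles in rad, forces in N, time in s.
With the tool pointing down it reaches from about 0.3 to 0.875 m from the base axis. Payload 6.4 kg.
Tool frame: the origin (TCP) lies on the centre line of the jaws, within the pads' length; the fingertips stand 25 mm ahead of it and the grasp point (between the pads) lies 6 mm ahead of it; z points along the fingers, y is the line along which they close (so a half turn about z gives the same grasp; the last joint's range is limited). The gripper opens to 85 mm and grips with 20 to 120 N. Pads are 22 mm wide; open, the fingers measure 114 mm over their backs; the gripper's body (76 mm by 85 mm) begins 54 mm behind the grasp point. The pads swing forward as they close: fully open they stand 13 mm farther back than shut.
Start: joints at [-1.442, 0.181, 1.607, -0, 1.354, -0.206], TCP at [0.189, -0.543, 0.256] pointing down, gripper open.
Joint ranges: [-2.99, 2.99], [-0.89, 2.07], [0.3, 2.58], [-1.14, 4.28], [0, 2.63], [-3.12, 3.12]. Speed limits (rad/s): [2.57, 2.57, 3.01, 3.14, 3.14, 3.14].

INTERFACE

Orientations are given as a unit quaternion [w, x, y, z].
In Python, from bench import get_obs, camera, hand_in, spot_in gives the robot as it stands.
- The arm moves only by the shell command python3 -m jog 'ROWS'. ROWS is JSON, one flat list of numbers, 7 for each row, row after row: the shift along the tool's x, y, z in m, then the turn, a rotation vector about the tool's x, y, z in rad, then the closure, from 0 (fully open) to 1 (shut). A call has 1 to 20 rows; each row is the pose to reach, as a shift and turn from the pose commanded when the call began, along the tool's axes at that moment; what a row does not reach only later rows make up. A row lasts 1/8 s, in which the tool goes at most 62.5 mm and 10.7 degrees, less where a joint would pass 70% of its speed; a pose out of reach is approached as far as the arm can. A call with a gripper value outside its range is refused whole. The fingers move at their own pace and stop on an object; the grip force is fixed at half the most. Time passes only in rows, so rows that repeat a pose let the fingers close. It gives the time, the measured TCP pose, the force, the opening and the grip force at its end, in the units of the state.
- get_obs(): the state, without advancing time (a new reading comes with each control period).
- camera(name): name is "scene" or "top" or "wrist"; returns a dict with "frame" (400x640x3 uint8, red, green, blue), "mtx" (3x3 intrinsics, pixels), "extrinsics" (4x4, takes a point from camera to world coordinates). Camera axes: x right, y up, looking along -z (the intrinsics and any distortion apply to the point x, -y, -z); pixel columns grow to the right and rows downward; lengths in m; the calibration is good to about 2 mm. A picture is of the moment at which its call begins. There is no depth.
- hand_in(): hands the job in; it is judged then, once.
Trained networks look in a picture, given as the dict that the camera call returned (one of the last four; its "shot" number tells which), for a name from the list of things; names that differ only in an ending like _2 or _b are one class to them, and where a whole thing is asked for, a point or a joint stands for the part that bears it (a point fixed in the world has none). Each returns a list of dicts, best first, with "confidence" (0 to 1); they miss things now and then, are a little off and sometimes report something else, mostly with a low value. They report only what shows in the picture. A call takes as long as a camera call. They do not tell look-alikes from the thing itself.
- spot_in(picture, name): "xyz" ([x, y, z] in m, in world coordinates, good to about 4 mm: the middle of the surface that is visible of it).
The state is a dict: "time_s": time; "q": joint angles; "dq": joint speeds; "joint_efforts": joint torques, N m; "eef_pos": TCP position; "eef_rot": TCP orientation; "wrist_force": force on the tool from outside, world axes, zero at the start; "torque": the same for the moment, N m; "opening": opening from 0.0 (shut) to 1.0 (fully open); "grasp_force": force on a finger pad.
Only numpy, scipy, OpenCV 4.12 (cv2) and the standard library are available. Lean on these libraries where they do the work, as an engineer would, in place of code of your own. Each camera call takes 0.05 s, during which the arm holds its last target. There are 200 camera calls.

TASK

Bring the tall vial round to the black pointer: put a fingertip on the knurled disc of the carousel and turn it by friction, one click in whichever direction brings the tall vial to the pointer, until it clicks into the detent and stays. Grasp nothing: do not touch or lift the vials or the cups they stand in, and leave the bottle, beaker and dish where they are.

Things in the scene. Friction and masses are not known exactly. Their poses are not given: they have to be found in the camera images.
- disc_center (a point): Point on the carousel's vertical axis at the level of the disc's top face, 58 mm above the bench. The frame belongs to the housing and does not turn with the disc: its -x axis points to the black pointer, z up. The housing is white, fixed to the bench, 40 mm high, from -130 to +85 mm along this x and 170 mm wide.
- pointer_spot (a point): Where the axis of a vial standing at the pointer passes, fixed to the housing: 32 mm from the carousel's axis towards the black pointer wedge (which lies on the housing outside the disc, top 46 mm above the bench), 61 mm above the bench.
- dial (a joint): Angle of the disc in rad, positive clockwise seen from above, 0 at the start. Detents every 60 degrees: 0, +-1.047, +-2.094; stops at +-2.2. About 0.12 N m (2 N at 60 mm radius) is needed to leave a detent; half-way (0.52) it tips over and is pulled into the next; released earlier it springs back.
- disc: The horizontal aluminium disc to be turned: 150 mm in diameter, 16 mm thick (42 to 58 mm above the bench), knurled round its edge; origin at the centre of its underside; turns with the joint. Its flat top is bare from 45 to 75 mm radius. Fingertips rub well on it (friction coefficient about 0.5 or more).
- cups: Six grey cups on the disc, turning with it: centres 32 mm from the axis, 60 degrees apart, 25.4 mm outer diameter, 14 mm high; origin on the axis at the disc's top face. At the start one is at the pointer with a short vial, its two neighbours hold the tall and the other short vial, the three cups away from the pointer are empty.
- tall_vial_mid (a point): Centre of the tall amber vial with white cap, 18 mm in diameter and 54 mm high, loose in a cup (its foot 61 mm above the bench, about 1.5 mm play). At the start it stands one cup (60 degrees) to one side or the other of the pointer.
- short_vial_a_mid (a point): Centre of the short vial (18 mm in diameter, 28 mm high, same amber glass and white cap) that starts at the pointer.
- short_vial_b_mid (a point): Centre of the other short vial (18 mm in diameter, 28 mm high), one cup to the side of the pointer opposite the tall one.
- reagent_mid (a point): Centre of an amber reagent bottle, 60 mm in diameter, 110 mm high, standing loose on the bench beside the carousel.
- beaker_mid (a point): Centre of a glass beaker, 66 mm in diameter, 85 mm high, standing loose on the bench on the other side.
- dish_mid (a point): Centre of a small white dish, 60 mm in diameter, 25 mm high, loose on the bench beside the beaker.
Not all that is in view belongs to the job. What is shaped like the part that bears tall_vial_mid but pink is not meant.

How it is judged:
On the way:
1. the disc is being turned (at least 0.3 rad off its starting detent) with a fingertip on it (contact force between the fingers and disc above 0.5 N and (value of joint dial above 0.3 rad or value of joint dial below -0.3 rad)), for 0.05 s.
At the end, for the whole second after the job is handed in: The tall vial stands within 7 mm of the pointer spot, the disc rests in the detent one click from its start (1.047 rad from it, within 0.1 rad, still), and all three vials stand upright (within 0.2 rad) at the bottom of their cups (within 5 mm) (horizontal distance between tall_vial_mid and pointer_spot below 0.007 m and (value of joint dial between 0.947 and 1.147 rad or value of joint dial between -1.147 and -0.947 rad) and velocity of joint dial between -0.05 and 0.05 rad/s and angle between each of tall_vial_mid, short_vial_a_mid, short_vial_b_mid's own z axis and vertical below 0.2 rad and z of tall_vial_mid in the frame of cups below 0.035 m and z of each of short_vial_a_mid, short_vial_b_mid in the frame of cups below 0.022 m); the robot touches nothing.
It fails at once if a vial is touched by the fingers or arm (contact force between any of the fingers, the arm and tall_vial above 0.3 N or contact force between any of the fingers, the arm and short_vial_a above 0.3 N or contact force between any of the fingers, the arm and short_vial_b above 0.3 N).
It fails at once if the cups are touched by the fingers or arm (more than 1 N) (contact force between any of the fingers, the arm and cups above 1 N).
It fails at once if a vial is lifted more than 8 mm in its cup (z of tall_vial_mid in the frame of cups above 0.038 m or z of any of short_vial_a_mid, short_vial_b_mid in the frame of cups above 0.025 m).
It fails at once if the bottle, beaker or dish is moved by more than 15 mm (distance of any of reagent_mid, beaker_mid, dish_mid from where it was at the start of the episode above 0.015 m).
It also fails if it takes over 38 s, if anything falls off the work surface, if the arm or the gripper's body presses on something with over 40 N, if the wrist force passes 120 N, or if a joint passes its speed limit or range.

## Working session

There is one attempt and no reset: what is moved stays moved. The work goes in short steps, Python scripts to look and compute and a shell command to move; the robot and the scene stay as the last step left them, time stands still between calls to the robot, and variables do not carry over. Pictures are saved under pics/ and viewed, at most 10 in all, crops included, and the job is handed in when it is done.

```bash
mkdir -p pics; python3 - <<'E'
from bench import *
import cv2,numpy as np
o=get_obs();print(o['time_s'],o['eef_pos'],o['eef_rot'],o['opening'])
for c in("scene","top"):
    p=camera(c);cv2.imwrite(f"pics/{c}0.png",p['frame'][:,:,::-1])
    print(c,np.round(p['mtx'],1).tolist(),np.round(p['extrinsics'],3).tolist())
    for n in("disc","cups","tall_vial_mid","short_vial_a_mid","reagent_mid","beaker_mid","dish_mid","disc_center","pointer_spot"):
        try: print(n,[(np.round(d['xyz'],3).tolist(),round(d['confidence'],2)) for d in spot_in(p,n)[:4]])
        except Exception as e: print(n,e)
E
```

```text
0.0 [ 0.18886835 -0.54257553  0.25539058] [-8.67751748e-04  9.86025807e-01  1.66590375e-01  5.28528004e-05] 1.0009309182916657
scene [[468.4, 0.0, 324.6], [0.0, 468.4, 198.6], [0.0, 0.0, 1.0]] [[0.04, -0.606, 0.795, 1.331], [0.999, 0.007, -0.045, 0.007], [0.022, 0.796, 0.605, 0.652], [0.0, 0.0, 0.0, 1.0]]
disc [([0.535, 0.128, 0.054], 0.73), ([0.486, 0.149, 0.083], 0.46)]
cups [([0.517, 0.126, 0.067], 0.62)]
tall_vial_mid [([0.682, 0.12, 0.033], 0.68), ([0.63, 0.33, 0.033], 0.66), ([0.517, 0.168, 0.099], 0.5)]
short_vial_a_mid [([0.487, 0.148, 0.082], 0.4), ([0.517, 0.168, 0.096], 0.36)]
reagent_mid [([0.647, 0.237, 0.06], 0.62)]
beaker_mid [([0.419, 0.029, 0.061], 0.57)]
dish_mid [([0.421, -0.035, 0.017], 0.65), ([0.648, 0.24, 0.062], 0.64), ([0.54, 0.137, 0.036], 0.21)]
disc_center [([0.539, 0.134, 0.044], 0.67), ([0.647, 0.238, 0.061], 0.45)]
pointer_spot [([0.517, 0.128, 0.067], 0.4)]
top [[485.7, 0.0, 322.9], [0.0, 485.7, 196.8], [0.0, 0.0, 1.0]] [[-0.015, 0.992, -0.126, 0.482], [-1.0, -0.014, 0.008, 0.075], [0.006, 0.127, 0.992, 1.034], [0.0, 0.0, 0.0, 1.0]]
disc [([0.508, 0.135, 0.058], 0.93)]
cups [([0.508, 0.126, 0.07], 0.67)]
tall_vial_mid [([0.621, 0.33, 0.051], 0.5), ([0.674, 0.12, 0.051], 0.48)]
short_vial_a_mid [([0.51, 0.127, 0.069], 0.67)]
reagent_mid [([0.627, 0.236, 0.076], 0.77)]
beaker_mid [([0.396, 0.034, 0.02], 0.65)]
dish_mid [([0.43, -0.035, 0.015], 0.58), ([0.394, 0.034, 0.022], 0.44)]
disc_center [([0.489, 0.147, 0.05], 0.73)]
pointer_spot [([0.49, 0.151, 0.044], 0.97)]
```

View pics/top0.png

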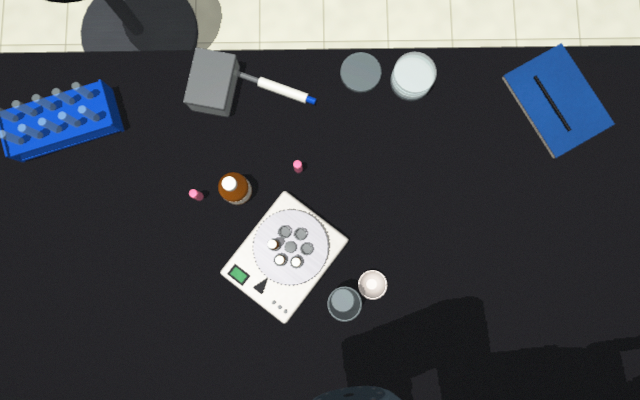

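View pics/scene0.png

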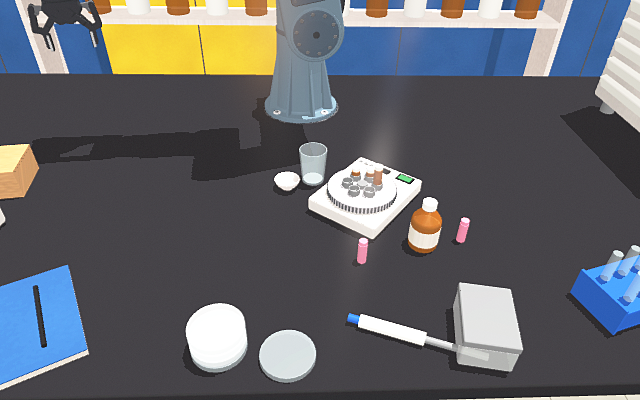

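The top view shows the disc centred near pixel (290,247) and the pointer wedge at about (261,286). The vial caps are at (273,244), (279,260) and (296,262). The scene view shows the tall vial at (378,172), on the +y side, so it is the one at (273,244) in the top view and the turn is counter-clockwise. Next I check the disc model with an overlay.

```bash
cat >h.py <<'E'
from bench import *
import cv2,numpy as np
def proj(p,X):
    E=np.linalg.inv(p['extrinsics']);X=np.atleast_2d(X);c=X@E[:3,:3].T+E[:3,3]
    c=c*[1,-1,-1];u=c@np.array(p['mtx']).T;return u[:,:2]/u[:,2:]
def back(p,uv,z):
    d=np.linalg.inv(p['mtx'])@[uv[0],uv[1],1];d=np.array(p['extrinsics'])[:3,:3]@(d*[1,-1,-1]);o=np.array(p['extrinsics'])[:3,3]
    return o+d*(z-o[2])/d[2]
E
python3 - <<'E'
from h import *
p=camera("top");print([k for k in p])
f=p['frame'];C=np.array([.508,.135,.058])
P=back(p,(261,286),.046);print("ptr",P, np.degrees(np.arctan2(*(P-C)[1::-1])))
for uv,z in(((273,244),.115),((279,260),.089),((296,262),.089)):
    q=back(p,uv,z);d=q-C;print(uv,q.round(4),np.hypot(*d[:2]).round(4),np.degrees(np.arctan2(d[1],d[0])).round(1))
S=5;x0,y0=215,185
im=cv2.resize(f[y0:y0+120,x0:x0+140,::-1],None,fx=S,fy=S,interpolation=cv2.INTER_CUBIC)
t=np.linspace(0,2*np.pi,90)
for r,col in((.075,(0,0,255)),(.045,(0,255,0)),(.001,(255,0,0))):
    u=proj(p,C+np.c_[r*np.cos(t),r*np.sin(t),0*t]);cv2.polylines(im,[((u-[x0,y0]+.5)*S).astype(int)],True,col,1)
cv2.imwrite("pics/ov.png",im)
E
```

```text
['frame', 'mtx', 'extrinsics', 'shot']
ptr [0.4297648  0.19425381 0.046     ] 142.860422036562
(273, 244) [0.511  0.1634 0.115 ] 0.0286 84.0
(279, 260) [0.4809 0.1544 0.089 ] 0.0334 144.3
(296, 262) [0.4766 0.1217 0.089 ] 0.0341 -157.1
```

View pics/ov.png

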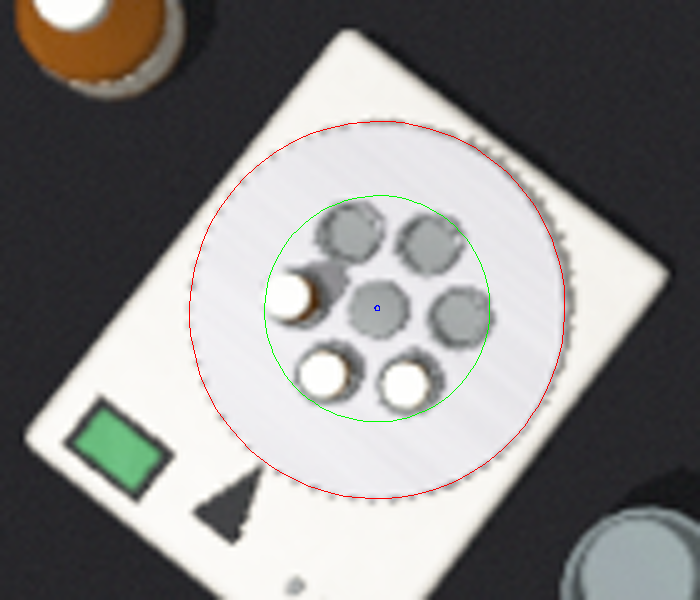

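The overlay matches the disc, so the centre is about (0.508, 0.135). The pointer lies at about 144° and the tall vial at 84°, so the disc must turn 60° counter-clockwise. I'll go to a hover at radius 60 mm, angle −70° (the empty-cup side), with the gripper shut and tool x radial.

```bash
python3 -m jog '[0.04,-0.036,0,0,0,-0.1,1, 0.08,-0.072,0,0,0,-0.25,1, 0.12,-0.108,0,0,0,-0.4,1, 0.16,-0.144,0,0,0,-0.55,1, 0.2,-0.18,0,0,0,-0.7,1, 0.24,-0.216,0,0,0,-0.85,1, 0.28,-0.252,0,0,0,-1.0,1, 0.32,-0.288,0,0,0,-1.15,1, 0.36,-0.324,0,0,0,-1.3,1, 0.4,-0.36,0,0,0,-1.45,1, 0.44,-0.396,0.02,0,0,-1.585,1, 0.48,-0.432,0.04,0,0,-1.585,1, 0.51,-0.46,0.05,0,0,-1.585,1, 0.525,-0.475,0.06,0,0,-1.585,1, 0.525,-0.475,0.08,0,0,-1.585,1, 0.525,-0.475,0.1,0,0,-1.585,1, 0.525,-0.475,0.12,0,0,-1.585,1, 0.525,-0.475,0.125,0,0,-1.585,1, 0.525,-0.475,0.125,0,0,-1.585,1, 0.525,-0.475,0.125,0,0,-1.585,1]'; python3 - <<'E'
from h import *
o=get_obs();print(o['time_s'],o['eef_pos'],o['eef_rot'],o['opening'],o['wrist_force'],o['q'])
p=camera("top");cv2.imwrite("pics/t1.png",cv2.resize(p['frame'][150:350,180:430,::-1],None,fx=3,fy=3))
E
```

```text
time_s: 3.55
eef_pos: [0.5294, 0.078, 0.1323]
eef_rot: [0.001, 0.574, 0.819, 0.0]
wrist_force: [-0.6, 0.4, -0.1]
opening: 0.0
grasp_force: 0.0
3.55 [0.52942124 0.07795872 0.13229767] [7.30443531e-04 5.73627692e-01 8.19115713e-01 4.31892239e-04] 0.0002734393549517705 [-0.62972018  0.4196289  -0.08987218] [-7.57479405e-02  2.40061476e-01  1.80932797e+00 -2.29932807e-06
  1.09050606e+00 -4.24687080e-01]
```

View pics/t1.png

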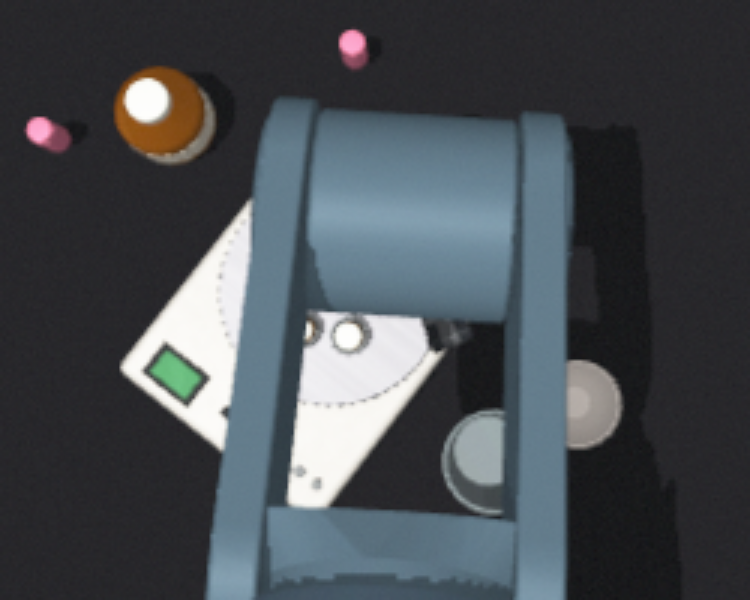

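The arm hides most of the disc, but the visible gripper, at about (445,330) in this crop, is over the disc's right edge and clear of the vials and beaker. Next I descend to just above contact and feel for the disc.

```bash
python3 -m jog '[0,0,0.02,0,0,0,1, 0,0,0.035,0,0,0,1, 0,0,0.042,0,0,0,1, 0,0,0.045,0,0,0,1, 0,0,0.045,0,0,0,1]'; python3 -m jog '[0,0,0.001,0,0,0,1, 0,0,0.002,0,0,0,1, 0,0,0.002,0,0,0,1]';  python3 -m jog '[0,0,0.001,0,0,0,1, 0,0,0.002,0,0,0,1,0,0,0.002,0,0,0,1]'
```

```text
time_s: 4.22
eef_pos: [0.5289, 0.078, 0.0864]
eef_rot: [0.0, 0.574, 0.819, 0.0]
wrist_force: [-0.5, 0.5, -0.2]
opening: 0.001
grasp_force: 0.0
time_s: 4.6
eef_pos: [0.5287, 0.0781, 0.0844]
eef_rot: [0.0, 0.574, 0.819, 0.0]
wrist_force: [0.2, -1.0, 0.1]
opening: -0.002
grasp_force: 0.0
time_s: 4.97
eef_pos: [0.5294, 0.0782, 0.083]
eef_rot: [0.001, 0.574, 0.819, 0.001]
wrist_force: [-0.9, 0.9, 4.2]
opening: -0.001
grasp_force: 2.3
```

```bash
python3 -m jog '[0,0,0.001,0,0,0,1, 0,0,0.002,0,0,0,1, 0,0,0.002,0,0,0,1]'
```

```text
time_s: 5.35
eef_pos: [0.5309, 0.0786, 0.083]
eef_rot: [0.002, 0.574, 0.819, 0.002]
wrist_force: [-2.3, 3.1, 16.2]
opening: 0.001
grasp_force: 8.3
```

Contact is firm at 16 N. Now I sweep 40° along the arc, with the yaw following.

```bash
python3 -m jog '[0.0002,0.0052,0,0,0,-0.087,1, 0.0009,0.0104,0,0,0,-0.175,1, 0.002,0.0155,0,0,0,-0.262,1, 0.0036,0.0205,0,0,0,-0.349,1, 0.0056,0.0254,0,0,0,-0.436,1, 0.008,0.03,0,0,0,-0.524,1, 0.0109,0.0344,0,0,0,-0.611,1, 0.014,0.0386,0,0,0,-0.698,1, 0.014,0.0386,0,0,0,-0.698,1]'; python3 - <<'E'
from h import *
p=camera("wrist");cv2.imwrite("pics/w2.png",p['frame'][:,:,::-1])
E
```

```text
time_s: 6.48
eef_pos: [0.561, 0.1062, 0.0829]
eef_rot: [0.0, 0.258, 0.966, 0.001]
wrist_force: [-7.0, 5.7, 21.3]
opening: 0.002
grasp_force: 10.2
```

View pics/w2.png

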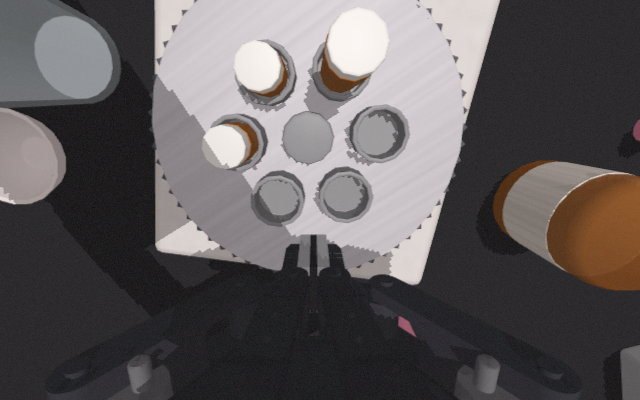

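The wrist view shows the tip at (315,240), pressed between the two lower empty cups at (278,197) and (345,194). It started between those same two cups, so it has not slipped. The tall vial at (357,45) is on its way round, so I continue the last 20° and lift.

```bash
python3 -m jog '[0.0002,0.0052,0,0,0,-0.087,1, 0.0009,0.0104,0,0,0,-0.175,1, 0.002,0.0155,0,0,0,-0.262,1, 0.0036,0.0205,0,0,0,-0.349,1, 0.0036,0.0205,0,0,0,-0.349,1, 0.0036,0.0205,0,0,0,-0.349,1]'; python3 -m jog '[0,0,-0.002,0,0,0,1, 0,0,-0.005,0,0,0,1, 0,0,-0.015,0,0,0,1, 0,0,-0.04,0,0,0,1, 0,0,-0.08,0,0,0,1, 0,0,-0.08,0,0,0,1, 0,0,-0.08,0,0,0,1]'; python3 - <<'E'
from h import *
p=camera("wrist");cv2.imwrite("pics/w3.png",p['frame'][:,:,::-1])
E
```

```text
time_s: 7.28
eef_pos: [0.5672, 0.125, 0.0829]
eef_rot: [-0.0, 0.087, 0.996, 0.001]
wrist_force: [-10.0, 2.2, 21.7]
opening: -0.002
grasp_force: 11.3
time_s: 8.15
eef_pos: [0.5672, 0.1239, 0.1602]
eef_rot: [-0.0, 0.087, 0.996, -0.0]
wrist_force: [0.1, -0.1, -0.2]
opening: 0.001
grasp_force: 0.0
```

View pics/w3.png

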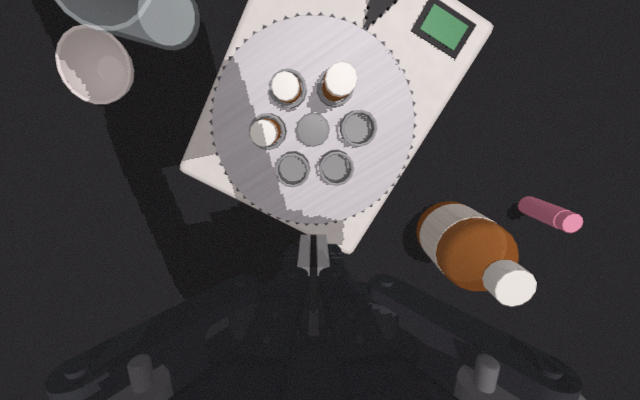

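The wrist view shows the tall vial's cup at (336,90), in line with the disc centre (313,129) and the pointer tip (375,12), and all vials are upright. I back off and check from above.

```bash
python3 -m jog '[0,0,-0.05,0,0,0,1, 0.0,0.0,-0.1,0,0,0,1, 0,-0.05,-0.1,0,0,0,1, 0,-0.1,-0.1,0,0,0,1, 0,-0.15,-0.1,0,0,0,1, 0,-0.2,-0.1,0,0,0,1, 0,-0.25,-0.1,0,0,0,1, 0,-0.3,-0.1,0,0,0,1, 0,-0.3,-0.1,0,0,0,1, 0,-0.3,-0.1,0,0,0,1, 0,-0.3,-0.1,0,0,0,1]'; python3 - <<'E'
from h import *
p=camera("top");x0,y0,S=215,185,5
cv2.imwrite("pics/t4.png",cv2.resize(p['frame'][y0:y0+120,x0:x0+140,::-1],None,fx=S,fy=S,interpolation=cv2.INTER_CUBIC))
u=proj(p,[.508+.032*np.cos(2.513),.135+.032*np.sin(2.513),.115])[0];print("expected cap in crop",(u-[x0,y0]+.5)*S)
E
```

```text
time_s: 9.57
eef_pos: [0.5152, -0.1702, 0.2597]
eef_rot: [-0.0, 0.087, 0.996, 0.0]
wrist_force: [0.1, 0.8, 0.8]
opening: 0.001
grasp_force: 0.0
expected cap in crop [318.34680854 374.37131855]
```

View pics/t4.png

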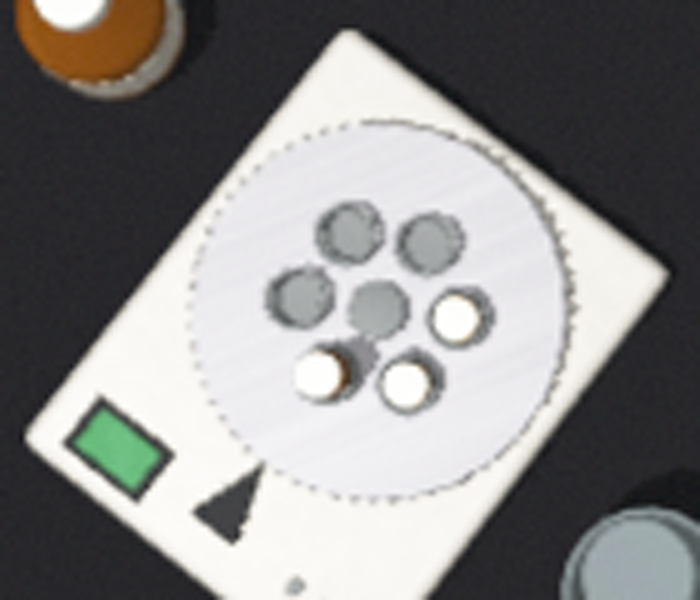

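The tall cap is at (320,375) in the crop, where it was expected (318,374). The cups are back in the detent pattern and the neighbouring objects have not moved.

```bash
python3 -c "from bench import *;print(hand_in())"
```

```text
the job is handed in; nothing more can be done
None
```

I turned the carousel one click counter-clockwise by fingertip friction and handed the job in: from above, the tall vial is at the pointer, the disc is in its detent and the nearby objects look unmoved, but the hand-in returned no verdict.

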